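# Dock the loaded shaker tray in its L-shaped slots

### The arm

A 6-joint arm with a two-finger parallel gripper is mounted at the origin on the work surface. World frame = base frame: x ahead of the robot, y to its left, z up, the work surface at z = 0. Lengths are in m, angles in degrees, forces in N, time in s.
With the tool pointing down it reaches from about 0.3 to 0.75 m from the base axis. Payload 8.5 kg.
Tool frame: the origin (TCP) lies on the mounting face of the last link; the fingertips stand 173 mm ahead of it and the grasp point (between the pads) lies 155 mm ahead of it (env.tips_ahead is the distance from the TCP to the fingertips, in m); z points along the fingers, x is the direction in which the jaws open and shut, and the axes are right-handed (so a half turn about z gives the same grasp; the last joint's range is limited). The gripper opens to 85 mm and grips with 20 to 120 N. Pads are 22 mm wide; open, the fingers measure 114 mm over their backs; the gripper's body (76 mm by 85 mm) begins 54 mm behind the grasp point. The pads swing forward as they close: fully open they stand 13 mm farther back than shut.
Start: joints at [-87.565, 21.807, 74.336, -0, 83.858, -12.336], TCP at [0.14, -0.532, 0.405] pointing down, gripper open.
Joint ranges: [-178.18, 178.18], [-50.72, 133.34], [12.68, 142.11], [-81.47, 261.47], [9.98, 163.14], [-165.26, 165.26]. Speed limits (degrees/s): [136.94, 136.94, 180, 180, 180, 180].

### API

Orientations are given as a 3x3 rotation matrix whose columns are the frame's x, y, z axes.
In Python, from rig import env gives the robot as it stands. The module is installed in compiled form; this text tells all that it offers.
- The arm moves only by the tool step_arm, never from a script. Its argument "increments" is a list of rows, each an object of numbers: "x", "y", "z": the shift along the tool's x, y, z in cm; "wx", "wy", "wz": the turn, a rotation vector about the tool's x, y, z in rad; "gripper": the finger opening in cm, from 0 to 8.54. A call has 1 to 20 rows; each row shifts and turns the commanded pose from where the row before left it, along the tool's axes as they then stand; what a row does not reach is not made up. A row lasts 1/10 s, in which the tool goes at most 50 mm and 8.59 degrees, less where a joint would pass 70% of its speed; a pose out of reach is approached as far as the arm can. A call with a gripper value outside its range is refused whole. The fingers move at their own pace and stop on an object; "newtons" is the grip in N (left out, the last holds). Time passes only in rows, so rows that do not move let the fingers close. It gives the time, the measured TCP pose, the force and the opening at its end, in the units of the state.
- env.observe(): the state, without advancing time (a new reading comes with each control period).
- env.get_image(name): name is "scene" or "top" or "wrist"; returns a dict with "color" (400x640x3 uint8, blue, green, red), "camera_matrix" (3x3 intrinsics, pixels), "rvec" (rotation vector, rad) and "tvec" (3), from world to camera coordinates, as OpenCV has them. Camera axes: x right, y down, z forward; pixel columns grow to the right and rows downward; lengths in m; the calibration is good to about 2 mm. A picture is of the moment at which its call begins. There is no depth.
- env.close_job(): hands the job in, once; it reports no verdict.
The state is a dict: "time_s": time; "q": joint angles; "qvel": joint speeds; "joint_efforts": joint torques, N m; "position": TCP position; "tool_rot": TCP orientation; "ft_force": force on the tool from outside, world axes, zero at the start; "wrist_torque": the same for the moment, N m; "grip_width": finger opening in m.
Only numpy, scipy, OpenCV 4.12 (cv2) and the standard library are available. Lean on these libraries where they do the work, as an engineer would, in place of code of your own. Each camera call takes 0.05 s, during which the arm holds its last target. There are 200 camera calls.

### The job

The blue tray with the red rack of tubes has been set on the deck of the orbital shaker with its four guide pins standing in the straight front part of the L-shaped slots. With your fingertips push the tray away from the control panel until the pins reach the corners, then push it to the left (as seen from the control-panel side) until the pins are fully home at the ends of the slots. Only push: do not grip or lift the tray or the rack, do not ram it, keep the rack standing in the tray, leave everything else on the bench where it is, and finish with the hand clear.

Things in the scene. Friction and masses are not known exactly. Their poses are not given: they have to be found in the camera images.
- shaker: Orbital shaker, fixed: off-white housing, sloping control panel at its front, flat light-grey deck on top, 260 mm (x) x 320 mm (y), 95 mm above the bench. Origin on the bench under the deck's centre; x points from the panel to the back (away from the robot within 0.3 rad), y left. Four equal L slots, 15 mm wide, one for each tray pin: 70 mm along x, then from the corner 50 mm along y.
- tray: Loose blue metal tray, 150 (x) x 180 (y) mm, about 0.45 kg, with a lip 3 mm thick all round, 22 mm high. Slides flat on the deck; its nylon-sleeved pins and the deck are slick: about 1 to 3 N moves it. Origin: centre of its underside, at deck height; axes as the shaker's, within 3 degrees. In the shaker's frame it starts at x = -40 to -20 mm, y = -25 mm; the pins stop it at x = 30 mm, then at y = 25 mm.
- front_lip (a point): Middle of the top edge of the tray's front lip, on its outer face (75 mm before the tray's origin, 22 mm above the deck). The face below it is clear down to the deck.
- right_lip (a point): Middle of the top edge of the tray's right-hand lip, on its outer face (90 mm to the right of the tray's origin, 22 mm above the deck). The face below it is clear down to the deck for 40 mm to either side.
- pin (a point): Top of the rear left guide pin's black head (18 mm across, 11 mm above the deck). The four heads sit on ears 24 mm wide that reach out to y = +-116 mm, at x = +-55, y = +-104 mm in the tray's frame; under each a steel pin 10 mm thick reaches 8 mm down into its slot, 2.5 mm play to either side.
- rack: Red plastic microtube rack with a few capped tubes, 78 (x) x 168 (y) x 28 mm, 39 mm with the tubes, about 0.28 kg, standing loose in the middle of the tray on its floor (6 mm above the tray's underside) between two steel bars, with about 3 mm of play. Origin: centre of its underside.
- corner (a point): Fixed point of the shaker, at deck height: where the tray's origin is when the pins are in the corners of the slots (they touch the back of the corner 2.5 mm further along the shaker's x).
- home (a point): Fixed point of the shaker, at deck height: where the tray's origin is when the pins are home at the ends of the slots, 49 mm along the shaker's y from the corner point (the pins touch the ends 1 mm further on; play along x +-2.5 mm).
- vial_red: small brown glass reagent bottle, 32 mm across, 64 mm tall, red cap, on the bench near the right-hand side of the shaker; origin at the centre of its underside
- vial_black: the same small brown bottle (32 mm across, 64 mm tall) with a black cap, also near the shaker's right-hand side; origin at the centre of its underside
- amber: large amber glass bottle, 80 mm across, 196 mm tall, white cap, on the bench at the shaker's left-hand side; origin at the centre of its underside
- tip_box: yellow box of pipette tips, 85 x 122 x 54 mm, front left of the bench; origin at the centre of its underside
- cryobox: red storage box full of white-capped vials, 133 x 133 x 50 mm, on the right of the bench; origin at the centre of its underside
Not all that is in view belongs to the job. What is shaped like the rack but turquoise is not meant.

How it is judged:
By the outcome, as a careful person would: the job done as asked, in the order asked, and still so for the second after the job is handed in, with the robot touching nothing.
It also fails if it takes over 45 s, if anything falls off the work surface, if the arm or the gripper's body presses on something with over 40 N, if the wrist force passes 120 N, or if a joint passes its speed limit or range.

## Working session

There is one attempt and no reset: what is moved stays moved. The work goes in short steps, Python scripts to look and compute and a tool call to move; the robot and the scene stay as the last step left them, time stands still between calls to the robot, and variables do not carry over. Pictures are saved under pics/ and viewed, about 8 in all and at most 12, crops included, and the job is handed in when it is done.

Besides the shell and the picture viewer there is one more tool, called after "Emit:" as name([rows], argument=value, ...), one row to a line, values as JSON. step_arm: Moves the arm, as the interface text tells. Its arguments: {"type":"object","properties":{"increments":{"type":"array"},"newtons":{"type":"number"}},"required":["increments"]}

```bash
mkdir -p pics
cat > h.py <<'E'
import numpy as np, cv2
from rig import env
def look(n,f=None):
    d=env.get_image(n)
    if f: cv2.imwrite('pics/'+f,d['color'])
    return d
def ray(d,u,v,z):
    R=cv2.Rodrigues(np.array(d['rvec'],float))[0]; t=np.array(d['tvec'],float).ravel()
    p=cv2.undistortPoints(np.array([[[u,v]]],float),np.array(d['camera_matrix'],float),None)[0,0]
    r=R.T@np.array([p[0],p[1],1]); c=-R.T@t
    return c+r*(z-c[2])/r[2]
def proj(d,P):
    return cv2.projectPoints(np.array(P,float).reshape(-1,3),np.array(d['rvec'],float),np.array(d['tvec'],float),np.array(d['camera_matrix'],float),None)[0].reshape(-1,2)
E
python3 - <<'E'
from h import *
print(env.observe(), env.tips_ahead)
look('top','top0.png'); look('scene','scene0.png')
E
```

```text
{'time_s': 0.0, 'q': array([-8.75654357e+01,  2.18402864e+01,  7.43860764e+01,  1.55688249e-03,
        8.38584654e+01, -1.23369251e+01]), 'qvel': array([-0.03846012, -0.10919363,  0.01927213, -0.00061959, -0.06341852,
       -0.00477068]), 'joint_efforts': array([-6.04985144e-04, -4.48472428e+01, -2.31276208e+01, -2.22718641e-04,
        4.82660107e-03, -9.98887970e-06]), 'position': array([ 0.14021761, -0.53177116,  0.4041104 ]), 'tool_rot': array([[ 2.54961776e-01, -9.66951132e-01, -3.58981587e-05],
       [-9.66950060e-01, -2.54961548e-01,  1.48034202e-03],
       [-1.44057104e-03, -3.42718902e-04, -9.99998904e-01]]), 'ft_force': array([ 0.5202416 , -0.42683929,  0.42499872]), 'wrist_torque': array([ 0.0208623 , -0.00392548,  0.03062957]), 'grip_width': 0.08531464534439148} 0.1734
```

View pics/top0.png

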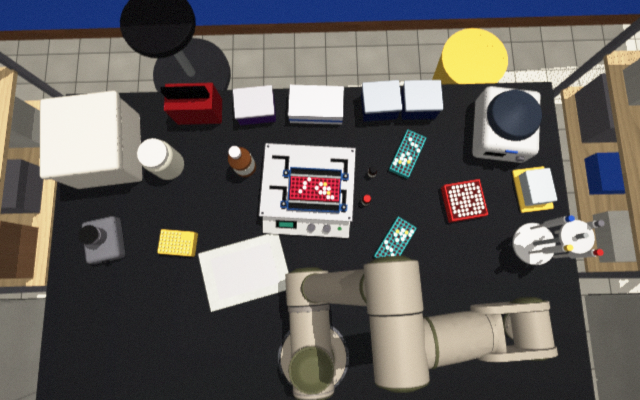

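View pics/scene0.png

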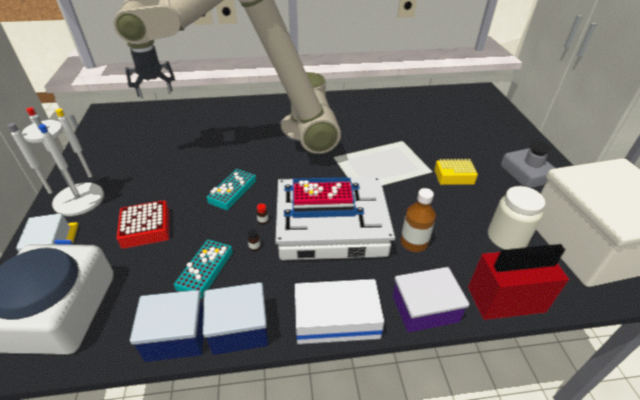

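The top view shows the shaker at about (308,188), panel towards the robot, with the blue tray and red rack at (315,188). Things that could be mistaken for the rack are the red cryobox at (465,201) and the turquoise racks at (407,153) and (396,240). I choose the red rack in the blue tray on the shaker. The small bottles are at (367,200) with the red cap and (373,172) with the black cap.

```bash
cat > m.py <<'E'
from h import *
def measure(crop=None, verbose=True):
    d=look('top'); im=d['color']; hsv=cv2.cvtColor(im,cv2.COLOR_BGR2HSV)
    if crop: cv2.imwrite('pics/'+crop,cv2.resize(im[130:250,225:385],None,fx=5,fy=5,interpolation=cv2.INTER_CUBIC)[:600])
    roi=np.zeros(im.shape[:2],np.uint8); roi[135:245,250:365]=255
    deck=cv2.inRange(hsv,(0,0,120),(180,60,255))&roi
    blue=cv2.inRange(hsv,(100,110,40),(125,255,255))&roi
    red=(cv2.inRange(hsv,(0,120,80),(8,255,255))|cv2.inRange(hsv,(170,120,80),(180,255,255)))&roi
    red[:,360:]=0
    out={}
    for n,m,z in(('deck',deck,.095),('blue',blue,.117),('red',red,.129)):
        c=max(cv2.findContours(m,cv2.RETR_EXTERNAL,cv2.CHAIN_APPROX_NONE)[0],key=cv2.contourArea) if n=='deck' else cv2.findNonZero(m)
        P=np.array([ray(d,u,v,z)[:2] for u,v in c.reshape(-1,2)],np.float32)
        r=cv2.minAreaRect(P); out[n]=r
        if verbose: print(n,len(c),np.round(r[0],4),np.round(r[1],4),round(r[2],1)); print(np.round(cv2.boxPoints(r),3).tolist())
    return d,out
if __name__=='__main__':
    d,o=measure('crop0.png')
    for n,u,v,z in(('vr',367,199,.064),('vb',373,172,.064),('amber',235,153,.196)): print(n,ray(d,u,v,z))
E
python3 m.py
```

```text
deck 405 [0.5508 0.0184] [0.3438 0.3616] 85.3
[[0.35600000619888306, -0.1379999965429306], [0.7170000076293945, -0.1679999977350235], [0.7450000047683716, 0.17499999701976776], [0.38499999046325684, 0.20499999821186066]]
blue 371 [ 0.5644 -0.0196] [0.2237 0.1486] 85.3
[[0.48100000619888306, -0.125], [0.6290000081062317, -0.13699999451637268], [0.6480000019073486, 0.0860000029206276], [0.49900001287460327, 0.09799999743700027]]
red 922 [ 0.5641 -0.0201] [0.1675 0.0817] 85.3
[[0.515999972820282, -0.10000000149011612], [0.5979999899864197, -0.10700000077486038], [0.6119999885559082, 0.05999999865889549], [0.5299999713897705, 0.06700000166893005]]
vr [ 0.5356645  -0.20428209  0.064     ]
vb [ 0.63346819 -0.23009393  0.064     ]
amber [0.67625788 0.23684055 0.196     ]
```

View pics/crop0.png

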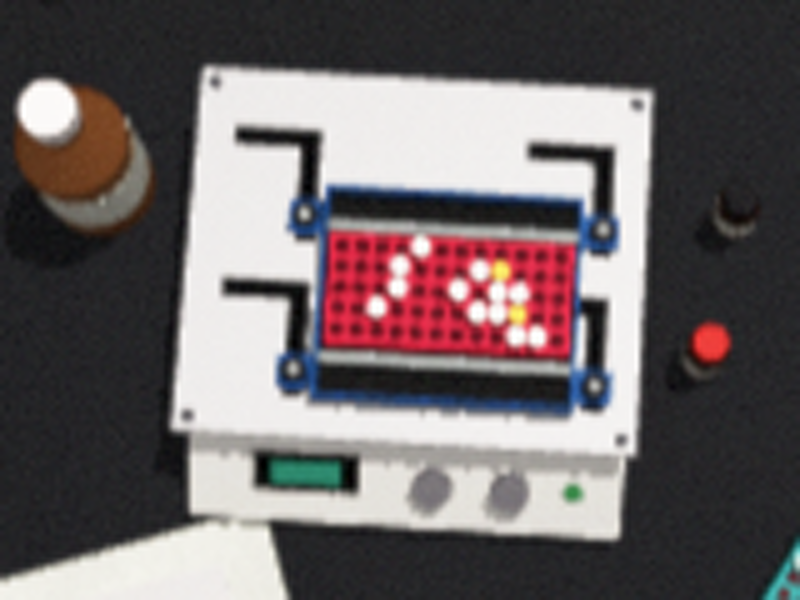

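The crop shows all four pins in the straight front legs of the slots, and the slot corners run left. Deck corners in crop pixels are (203,66), (653,91), (634,456) and (172,431). The pin heads are at (305,213), (602,230), (293,369) and (594,386).

```bash
cat > f.py <<'E'
from h import *
def C(px,py): return 225+(px+.5)/5-.5,130+(py+.5)/5-.5
def frame(d):
    P=np.array([ray(d,*C(*p),.095)[:2] for p in((203,66),(653,91),(634,456),(172,431))])
    o=P.mean(0); x=(P[0]+P[1]-P[2]-P[3]); a=np.arctan2(x[1],x[0]); y=P[0]+P[3]-P[1]-P[2]; b=np.arctan2(-y[0],y[1])
    return P,o,a,b
E
python3 - <<'E'
from f import *
d=look('top'); P,o,a,b=frame(d)
print(np.linalg.norm(P-np.roll(P,1,0),axis=1),o,np.degrees([a,b]))
th=(a+b)/2; R=np.array([[np.cos(th),-np.sin(th)],[np.sin(th),np.cos(th)]])
Q=np.array([ray(d,*C(*p),.106)[:2] for p in((305,213),(602,230),(293,369),(594,386))]); print('pins sh',(Q-o)@R)
t=Q.mean(0); print('tray',t,(t-o)@R)
np.savez('fr.npz',o=o,th=th)
S=lambda x,y:o+R@[x,y]
tr=(t-o)@R
for n,p in(('front',(tr[0]-75,tr[1])),('right',(30-75+75,-25-90)),('corner',(27.5,-25)),):pass
pos=env.observe()['position'][:2]; Rt=env.observe()['tool_rot']
tgt=S(tr[0]-.075-.035,tr[1]); print('target',tgt,'tool shift cm',100*Rt[:2,:2].T@(tgt-pos), 'yaw',np.degrees(th))
E
```

```text
[0.26282703 0.32057642 0.26137517 0.31819602] [0.59854255 0.00335368] [-4.81537436 -4.70544329]
pins sh [[ 0.02510562  0.07818057]
 [ 0.02473057 -0.12891186]
 [-0.08543117  0.07806413]
 [-0.08536862 -0.12881836]]
tray [ 0.56630042 -0.01942051] [-0.0302409  -0.02537138]
target [ 0.45667987 -0.0102917 ] tool shift cm [-42.35991381 -43.89577188] yaw -4.760408825056587
```

Emit:
step_arm([
  {"x":-1.5,"y":-1.6,"gripper":0},
  {"x":-3.1,"y":-3.2},
  {"x":-3.1,"y":-3.2},
  {"x":-3.1,"y":-3.2},
  {"x":-3.1,"y":-3.2},
  {"x":-3.1,"y":-3.2},
  {"x":-3.1,"y":-3.2},
  {"x":-3.1,"y":-3.2},
  {"x":-3.1,"y":-3.2},
  {"x":-3.1,"y":-3.2},
  {"x":-3.1,"y":-3.2},
  {"x":-3.1,"y":-3.2},
  {"x":-3.1,"y":-3.2},
  {"x":-3.1,"y":-3.2},
  {"x":-1.5,"y":-1.6},
  {"wz":0.12},
  {"wz":0.12},
  {"wz":0.1},
  {},
], newtons=30)

```text
invalid input at $.increments[0]: expected keys x, y, z, wx, wy, wz, gripper
```

```bash
cat > s.py <<'E'
from h import *
import sys
f=np.load('fr.npz');o=f['o'];th=float(f['th']);R=np.array([[np.cos(th),-np.sin(th)],[np.sin(th),np.cos(th)]])
s=env.observe();T=s['tool_rot'];p=s['position']
sh=(p[:2]-o)@R
print('t',s['time_s'],'sh mm',np.round(sh*1000,1),'tip z',round(1000*(p[2]-env.tips_ahead),1),'F',np.round(R.T@s['ft_force'][:2],2),round(s['ft_force'][2],2),'grip',s['grip_width'])
print('yaw err deg',np.degrees(np.arctan2(-T[0,0],-T[1,0]))*-1-0, 'want',-np.degrees(th),'tilt',np.round(T[2],4), 'q',np.round(s['q'],1))
if len(sys.argv)>1:
    x,y,z=[float(v)/1000 for v in sys.argv[1:]]
    w=np.r_[o+R@[x,y],z+env.tips_ahead]; print('shift cm',np.round(100*T.T@(w-p),2))
E
python3 s.py -140 -25 105
```

```text
t 0.2 sh mm [-412.3 -571.3] tip z 230.9 F [0.11 0.66] -0.13 grip 0.0854078632955503
yaw err deg 14.770383839000775 want 4.760408825056587 tilt [-8.e-04 -2.e-04 -1.e+00] q [-87.6  21.8  74.4   0.   83.9 -12.3]
shift cm [-42.38 -43.93  12.64]
```

Emit:
step_arm([
  {"x":-1.4,"y":-1.5,"z":0,"wx":0,"wy":0,"wz":0,"gripper":0},
  {"x":-3.0,"y":-3.1,"z":0,"wx":0,"wy":0,"wz":0,"gripper":0},
  {"x":-3.0,"y":-3.1,"z":0,"wx":0,"wy":0,"wz":0,"gripper":0},
  {"x":-3.0,"y":-3.1,"z":0,"wx":0,"wy":0,"wz":0,"gripper":0},
  {"x":-3.0,"y":-3.1,"z":0,"wx":0,"wy":0,"wz":0,"gripper":0},
  {"x":-3.0,"y":-3.1,"z":0,"wx":0,"wy":0,"wz":0,"gripper":0},
  {"x":-3.0,"y":-3.1,"z":0,"wx":0,"wy":0,"wz":0,"gripper":0},
  {"x":-3.0,"y":-3.1,"z":0,"wx":0,"wy":0,"wz":0,"gripper":0},
  {"x":-3.0,"y":-3.1,"z":0,"wx":0,"wy":0,"wz":0,"gripper":0},
  {"x":-3.0,"y":-3.1,"z":0,"wx":0,"wy":0,"wz":0,"gripper":0},
  {"x":-3.0,"y":-3.1,"z":0,"wx":0,"wy":0,"wz":0,"gripper":0},
  {"x":-3.0,"y":-3.1,"z":0,"wx":0,"wy":0,"wz":0,"gripper":0},
  {"x":-3.0,"y":-3.1,"z":0,"wx":0,"wy":0,"wz":0,"gripper":0},
  {"x":-3.0,"y":-3.1,"z":0,"wx":0,"wy":0,"wz":0,"gripper":0},
  {"x":-2.0,"y":-2.1,"z":0,"wx":0,"wy":0,"wz":0,"gripper":0},
  {"x":0,"y":0,"z":0,"wx":0,"wy":0,"wz":0.12,"gripper":0},
  {"x":0,"y":0,"z":0,"wx":0,"wy":0,"wz":0.12,"gripper":0},
  {"x":0,"y":0,"z":0,"wx":0,"wy":0,"wz":0.1,"gripper":0},
  {"x":0,"y":0,"z":0,"wx":0,"wy":0,"wz":0,"gripper":0},
], newtons=30)

```text
time_s: 2.1
position: [0.4566, -0.0098, 0.4046]
tool_rot: [[-0.083, -0.997, -0.0], [-0.997, 0.083, 0.0], [-0.0, 0.0, -1.0]]
ft_force: [0.5, -0.5, 0.1]
grip_width: 0.0001
```

```bash
python3 s.py -140 -25 105
```

```text
t 2.1 sh mm [-140.4  -24.9] tip z 231.2 F [ 0.54 -0.42] 0.14 grip 7.644081741810593e-05
yaw err deg -4.74457738397294 want 4.760408825056587 tilt [-0.e+00  3.e-04 -1.e+00] q [-16.1  12.4  88.2  -0.   79.4  78.6]
shift cm [ 1.000e-02 -4.000e-02  1.262e+01]
```

Emit:
step_arm([
  {"x":0,"y":0,"z":1.5,"wx":0,"wy":0,"wz":0,"gripper":0},
  {"x":0,"y":0,"z":2.5,"wx":0,"wy":0,"wz":0,"gripper":0},
  {"x":0,"y":0,"z":2.5,"wx":0,"wy":0,"wz":0,"gripper":0},
  {"x":0,"y":0,"z":2.5,"wx":0,"wy":0,"wz":0,"gripper":0},
  {"x":0,"y":0,"z":1.6,"wx":0,"wy":0,"wz":0,"gripper":0},
  {"x":0,"y":0,"z":1.0,"wx":0,"wy":0,"wz":0,"gripper":0},
  {"x":0,"y":0,"z":0.6,"wx":0,"wy":0,"wz":0,"gripper":0},
  {"x":0,"y":0,"z":0.4,"wx":0,"wy":0,"wz":0,"gripper":0},
  {"x":0,"y":0,"z":0,"wx":0,"wy":0,"wz":0,"gripper":0},
])

```text
time_s: 3.0
position: [0.4567, -0.0099, 0.2788]
tool_rot: [[-0.082, -0.997, 0.0], [-0.997, 0.082, -0.0], [0.0, -0.0, -1.0]]
ft_force: [0.1, 0.3, -0.1]
grip_width: -0.0
```

```bash
python3 s.py -116 -25 105; python3 -c "
from h import *
a=look('wrist')['color'];look('scene','sc1.png');cv2.imwrite('pics/w1.png',a)"
```

```text
t 3.0 sh mm [-140.3  -25. ] tip z 105.4 F [0.07 0.29] -0.07 grip -1.3214113382801047e-05
yaw err deg -4.682203822165468 want 4.760408825056587 tilt [ 0.e+00 -2.e-04 -1.e+00] q [-16.2  21.1  99.8   0.   59.1  78.5]
shift cm [ 0.   -2.43  0.04]
```

View pics/w1.png

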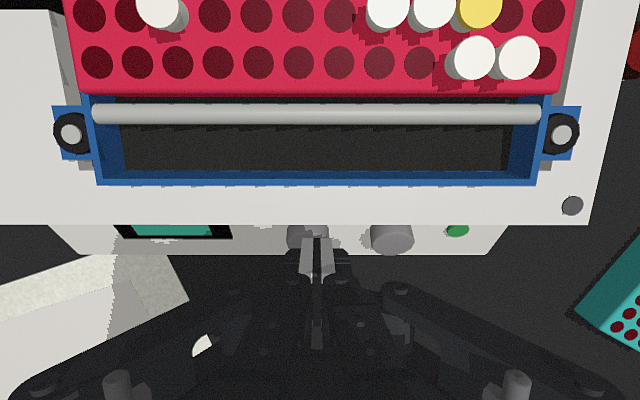

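The wrist view shows the closed fingertips at (317,250). They are centred on the front lip, which spans (98..537, 182), and the way between is clear. I'll push gently.

Emit:
step_arm([
  {"x":0,"y":-0.4,"z":0,"wx":0,"wy":0,"wz":0,"gripper":0},
  {"x":0,"y":-0.4,"z":0,"wx":0,"wy":0,"wz":0,"gripper":0},
  {"x":0,"y":-0.4,"z":0,"wx":0,"wy":0,"wz":0,"gripper":0},
  {"x":0,"y":-0.4,"z":0,"wx":0,"wy":0,"wz":0,"gripper":0},
  {"x":0,"y":-0.2,"z":0,"wx":0,"wy":0,"wz":0,"gripper":0},
  {"x":0,"y":-0.2,"z":0,"wx":0,"wy":0,"wz":0,"gripper":0},
  {"x":0,"y":-0.2,"z":0,"wx":0,"wy":0,"wz":0,"gripper":0},
  {"x":0,"y":-0.2,"z":0,"wx":0,"wy":0,"wz":0,"gripper":0},
  {"x":0,"y":-0.2,"z":0,"wx":0,"wy":0,"wz":0,"gripper":0},
  {"x":0,"y":-0.2,"z":0,"wx":0,"wy":0,"wz":0,"gripper":0},
  {"x":0,"y":-0.2,"z":0,"wx":0,"wy":0,"wz":0,"gripper":0},
  {"x":0,"y":-0.2,"z":0,"wx":0,"wy":0,"wz":0,"gripper":0},
  {"x":0,"y":-0.2,"z":0,"wx":0,"wy":0,"wz":0,"gripper":0},
  {"x":0,"y":-0.2,"z":0,"wx":0,"wy":0,"wz":0,"gripper":0},
])

```text
time_s: 4.5
position: [0.4926, -0.0129, 0.2787]
tool_rot: [[-0.082, -0.997, -0.0], [-0.997, 0.082, 0.0], [-0.0, 0.0, -1.0]]
ft_force: [-1.5, 0.1, -0.2]
grip_width: -0.0
```

```bash
cat > tray.py <<'E'
from h import *
# tray top-lip ends via blue mask bounding in shaker frame + rack via red, from the top view
f=np.load('fr.npz');o=f['o'];th=float(f['th']);R=np.array([[np.cos(th),-np.sin(th)],[np.sin(th),np.cos(th)]])
d=look('top'); im=d['color']; hsv=cv2.cvtColor(im,cv2.COLOR_BGR2HSV)
roi=np.zeros(im.shape[:2],np.uint8); roi[135:245,250:360]=255
for n,m,z in(('blue',cv2.inRange(hsv,(100,110,40),(125,255,255)),.117),('rack',cv2.inRange(hsv,(0,120,80),(8,255,255))|cv2.inRange(hsv,(170,120,80),(180,255,255)),.129)):
    P=np.array([(ray(d,*q,z)[:2]-o)@R for q in cv2.findNonZero(m&roi)[:,0]])*1000
    print(n,len(P),'x',np.round(np.percentile(P[:,0],[1,99]),1),'y',np.round(np.percentile(P[:,1],[1,99]),1),'mid',np.round((np.percentile(P,1,0)+np.percentile(P,99,0))/2,1))
E
python3 s.py; python3 tray.py
```

```text
t 4.5 sh mm [-104.2  -25. ] tip z 105.3 F [-1.5  -0.01] -0.23 grip -1.2283181054945465e-05
yaw err deg -4.710848722189049 want 4.760408825056587 tilt [-0.e+00  3.e-04 -1.e+00] q [-15.3  24.1  94.4  -0.   61.6  79.4]
blue 239 x [-92.7  52.5] y [-136.7   86.4] mid [-20.1 -25.2]
rack 341 x [-57.3  18.7] y [-108.3   55.7] mid [-19.3 -26.3]
```

It is moving with 1.5 N. Tray x is about -19, so roughly 48 mm remain.

Emit:
step_arm([
  {"x":0,"y":-0.25,"z":0,"wx":0,"wy":0,"wz":0,"gripper":0},
  {"x":0,"y":-0.3,"z":0,"wx":0,"wy":0,"wz":0,"gripper":0},
  {"x":0,"y":-0.3,"z":0,"wx":0,"wy":0,"wz":0,"gripper":0},
  {"x":0,"y":-0.3,"z":0,"wx":0,"wy":0,"wz":0,"gripper":0},
  {"x":0,"y":-0.3,"z":0,"wx":0,"wy":0,"wz":0,"gripper":0},
  {"x":0,"y":-0.3,"z":0,"wx":0,"wy":0,"wz":0,"gripper":0},
  {"x":0,"y":-0.3,"z":0,"wx":0,"wy":0,"wz":0,"gripper":0},
  {"x":0,"y":-0.3,"z":0,"wx":0,"wy":0,"wz":0,"gripper":0},
  {"x":0,"y":-0.3,"z":0,"wx":0,"wy":0,"wz":0,"gripper":0},
  {"x":0,"y":-0.3,"z":0,"wx":0,"wy":0,"wz":0,"gripper":0},
  {"x":0,"y":-0.3,"z":0,"wx":0,"wy":0,"wz":0,"gripper":0},
  {"x":0,"y":-0.3,"z":0,"wx":0,"wy":0,"wz":0,"gripper":0},
  {"x":0,"y":-0.3,"z":0,"wx":0,"wy":0,"wz":0,"gripper":0},
  {"x":0,"y":-0.2,"z":0,"wx":0,"wy":0,"wz":0,"gripper":0},
  {"x":0,"y":-0.1,"z":0,"wx":0,"wy":0,"wz":0,"gripper":0},
])

```text
time_s: 6.05
position: [0.534, -0.0163, 0.2787]
tool_rot: [[-0.082, -0.997, 0.0], [-0.997, 0.082, -0.0], [0.0, -0.0, -1.0]]
ft_force: [-1.7, -0.5, -1.2]
grip_width: -0.0
```

```bash
python3 s.py; python3 tray.py
```

```text
t 6.05 sh mm [-62.6 -24.9] tip z 105.3 F [-1.64 -0.66] -1.19 grip -4.1885140654228054e-05
yaw err deg -4.709918930234551 want 4.760408825056587 tilt [ 0.e+00 -1.e-04 -1.e+00] q [-14.5  27.6  87.8   0.   64.6  80.3]
blue 221 x [-51.5  94.3] y [-134.3   89.7] mid [ 21.4 -22.3]
rack 255 x [-17.   60.7] y [-108.   59.] mid [ 21.8 -24.5]
```

Emit:
step_arm([
  {"x":0,"y":-0.1,"z":0,"wx":0,"wy":0,"wz":0,"gripper":0},
  {"x":0,"y":-0.1,"z":0,"wx":0,"wy":0,"wz":0,"gripper":0},
  {"x":0,"y":-0.1,"z":0,"wx":0,"wy":0,"wz":0,"gripper":0},
  {"x":0,"y":-0.1,"z":0,"wx":0,"wy":0,"wz":0,"gripper":0},
  {"x":0,"y":-0.1,"z":0,"wx":0,"wy":0,"wz":0,"gripper":0},
  {"x":0,"y":-0.1,"z":0,"wx":0,"wy":0,"wz":0,"gripper":0},
  {"x":0,"y":0,"z":0,"wx":0,"wy":0,"wz":0,"gripper":0},
])

```text
time_s: 6.8
position: [0.5399, -0.0167, 0.2787]
tool_rot: [[-0.082, -0.997, 0.0], [-0.997, 0.082, 0.0], [-0.0, -0.0, -1.0]]
ft_force: [-1.3, -0.2, -0.8]
grip_width: -0.0001
```

```bash
python3 s.py; python3 tray.py
```

```text
t 6.8 sh mm [-56.7 -24.8] tip z 105.3 F [-1.24 -0.33] -0.82 grip -0.00010849441851366793
yaw err deg -4.70865068876587 want 4.760408825056587 tilt [-2.e-04 -1.e-04 -1.e+00] q [-14.3  28.1  86.9   0.   65.1  80.4]
blue 220 x [-44.6 101.4] y [-134.8   89.7] mid [ 28.4 -22.5]
rack 244 x [-10.4  65.8] y [-108.2   59.3] mid [ 27.7 -24.5]
```

Tray x is about 28.5. I'll push in 1 mm steps until the stop shows as a rise in force.

Emit:
step_arm([
  {"x":0,"y":-0.1,"z":0,"wx":0,"wy":0,"wz":0,"gripper":0},
  {"x":0,"y":-0.05,"z":0,"wx":0,"wy":0,"wz":0,"gripper":0},
  {"x":0,"y":0,"z":0,"wx":0,"wy":0,"wz":0,"gripper":0},
])

```text
time_s: 7.15
position: [0.5414, -0.0168, 0.2787]
tool_rot: [[-0.082, -0.997, -0.0], [-0.997, 0.082, 0.0], [-0.0, 0.0, -1.0]]
ft_force: [-2.7, 0.5, -0.0]
grip_width: -0.0001
```

```bash
python3 s.py
```

```text
t 7.15 sh mm [-55.3 -24.9] tip z 105.3 F [-2.7   0.23] -0.03 grip -0.00010598269484251832
yaw err deg -4.708528990165099 want 4.760408825056587 tilt [-1.e-04  1.e-04 -1.e+00] q [-14.3  28.2  86.7   0.   65.2  80.4]
```

Emit:
step_arm([
  {"x":0,"y":-0.05,"z":0,"wx":0,"wy":0,"wz":0,"gripper":0},
  {"x":0,"y":-0.05,"z":0,"wx":0,"wy":0,"wz":0,"gripper":0},
  {"x":0,"y":0,"z":0,"wx":0,"wy":0,"wz":0,"gripper":0},
])

```text
time_s: 7.45
position: [0.5424, -0.0169, 0.2787]
tool_rot: [[-0.082, -0.997, -0.0], [-0.997, 0.082, 0.0], [-0.0, 0.0, -1.0]]
ft_force: [-2.1, 1.7, -0.2]
grip_width: 0.0001
```

```bash
python3 s.py; python3 tray.py
```

```text
t 7.45 sh mm [-54.3 -24.9] tip z 105.3 F [-2.23  1.51] -0.18 grip 5.7017803410440504e-05
yaw err deg -4.707785546246221 want 4.760408825056587 tilt [-1.e-04  0.e+00 -1.e+00] q [-14.3  28.3  86.5   0.   65.3  80.4]
blue 223 x [-44.5 102. ] y [-136.4   88.7] mid [ 28.7 -23.8]
rack 242 x [-10.5  67.7] y [-109.    55.1] mid [ 28.6 -27. ]
```

Emit:
step_arm([
  {"x":0,"y":-0.05,"z":0,"wx":0,"wy":0,"wz":0,"gripper":0},
  {"x":0,"y":-0.05,"z":0,"wx":0,"wy":0,"wz":0,"gripper":0},
  {"x":0,"y":0,"z":0,"wx":0,"wy":0,"wz":0,"gripper":0},
])

```text
time_s: 7.8
position: [0.543, -0.017, 0.2787]
tool_rot: [[-0.082, -0.997, -0.002], [-0.997, 0.082, 0.0], [0.0, 0.002, -1.0]]
ft_force: [-7.0, 2.0, 3.2]
grip_width: 0.0002
```

```bash
python3 s.py; python3 -c "
from h import *
look('wrist','w2.png')"
```

```text
t 7.8 sh mm [-53.7 -24.9] tip z 105.3 F [-7.18  1.41] 3.21 grip 0.00015720928307178634
yaw err deg -4.705799338133055 want 4.760408825056587 tilt [ 0.      0.0017 -1.    ] q [-14.3  28.3  86.4  -0.   65.4  80.4]
```

View pics/w2.png

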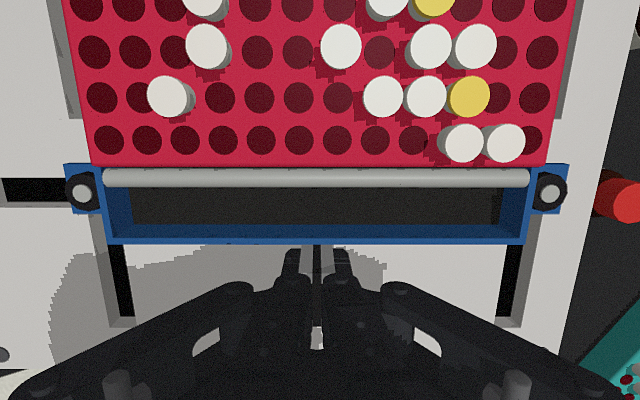

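The stop shows: 7 N against it, and in the wrist view the front-left pin at (82,190) sits in line with the side branch of its slot. The rack is standing. Now I back off, lift, and go round to the right-hand side.

Emit:
step_arm([
  {"x":0,"y":0.3,"z":0,"wx":0,"wy":0,"wz":0,"gripper":0},
  {"x":0,"y":1.0,"z":0,"wx":0,"wy":0,"wz":0,"gripper":0},
  {"x":0,"y":1.2,"z":0,"wx":0,"wy":0,"wz":0,"gripper":0},
  {"x":0,"y":0,"z":-2,"wx":0,"wy":0,"wz":0,"gripper":0},
  {"x":0,"y":0,"z":-3,"wx":0,"wy":0,"wz":0,"gripper":0},
  {"x":0,"y":0,"z":-2.5,"wx":0,"wy":0,"wz":0,"gripper":0},
  {"x":2.5,"y":-1.0,"z":0,"wx":0,"wy":0,"wz":0,"gripper":0},
  {"x":3,"y":-2.5,"z":0,"wx":0,"wy":0,"wz":0,"gripper":0},
  {"x":3,"y":-2.5,"z":0,"wx":0,"wy":0,"wz":0,"gripper":0},
  {"x":2.5,"y":-2.5,"z":0,"wx":0,"wy":0,"wz":0,"gripper":0},
  {"x":1.5,"y":-2.2,"z":0,"wx":0,"wy":0,"wz":0,"gripper":0},
  {"x":0,"y":0,"z":0,"wx":0,"wy":0,"wz":0,"gripper":0},
])

```text
time_s: 9.05
position: [0.6158, -0.1506, 0.3529]
tool_rot: [[-0.084, -0.996, 0.001], [-0.996, 0.084, -0.001], [0.001, -0.001, -1.0]]
ft_force: [-0.9, 0.3, 0.0]
grip_width: 0.0001
```

```bash
python3 s.py 29 -152 105; python3 tray.py;  python3 -c "
from h import *
look('wrist','w3.png')"
```

```text
t 9.05 sh mm [  30. -152.] tip z 179.5 F [-0.92  0.18] 0.01 grip 7.04928133502876e-05
yaw err deg -4.833829448011501 want 4.760408825056587 tilt [ 7.e-04 -1.e-03 -1.e+00] q [-24.4  32.4  64.8  -0.   82.7  70.4]
shift cm [-0.01  0.11  7.45]
blue 212 x [-46.2 102. ] y [-114.5   88.3] mid [ 27.9 -13.1]
rack 593 x [-13.   66.8] y [-50.9  56.5] mid [26.9  2.8]
```

View pics/w3.png

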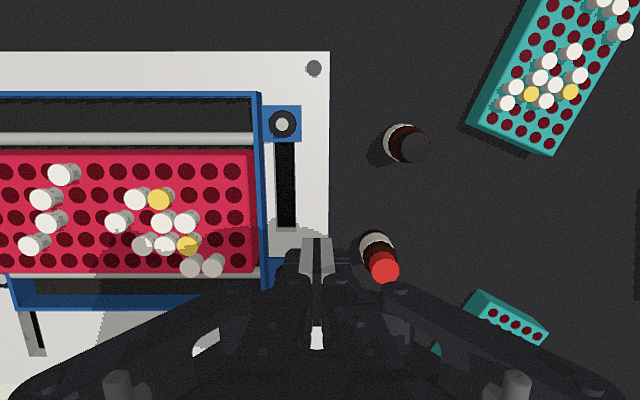

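The fingers, at (317,260), stand right of the right lip, which is at column 262. The vials stay well below. Now I descend.

Emit:
step_arm([
  {"x":0,"y":0.1,"z":2,"wx":0,"wy":0,"wz":0,"gripper":0},
  {"x":0,"y":0,"z":2.5,"wx":0,"wy":0,"wz":0,"gripper":0},
  {"x":0,"y":0,"z":1.5,"wx":0,"wy":0,"wz":0,"gripper":0},
  {"x":0,"y":0,"z":0.8,"wx":0,"wy":0,"wz":0,"gripper":0},
  {"x":0,"y":0,"z":0.6,"wx":0,"wy":0,"wz":0,"gripper":0},
  {"x":0,"y":0,"z":0,"wx":0,"wy":0,"wz":0,"gripper":0},
  {"x":-0.4,"y":0,"z":0,"wx":0,"wy":0,"wz":0,"gripper":0},
  {"x":-0.4,"y":0,"z":0,"wx":0,"wy":0,"wz":0,"gripper":0},
  {"x":-0.3,"y":0,"z":0,"wx":0,"wy":0,"wz":0,"gripper":0},
  {"x":-0.2,"y":0,"z":0,"wx":0,"wy":0,"wz":0,"gripper":0},
  {"x":-0.2,"y":0,"z":0,"wx":0,"wy":0,"wz":0,"gripper":0},
  {"x":-0.2,"y":0,"z":0,"wx":0,"wy":0,"wz":0,"gripper":0},
  {"x":-0.2,"y":0,"z":0,"wx":0,"wy":0,"wz":0,"gripper":0},
  {"x":-0.2,"y":0,"z":0,"wx":0,"wy":0,"wz":0,"gripper":0},
  {"x":-0.2,"y":0,"z":0,"wx":0,"wy":0,"wz":0,"gripper":0},
  {"x":-0.2,"y":0,"z":0,"wx":0,"wy":0,"wz":0,"gripper":0},
])

```text
time_s: 10.75
position: [0.6158, -0.1234, 0.2797]
tool_rot: [[-0.082, -0.997, -0.0], [-0.997, 0.082, -0.001], [0.001, 0.0, -1.0]]
ft_force: [0.0, -1.1, -0.2]
grip_width: -0.0002
```

```bash
python3 s.py; python3 tray.py
```

```text
t 10.75 sh mm [  27.7 -124.9] tip z 106.3 F [ 0.1  -1.05] -0.23 grip -0.00019394757253921824
yaw err deg -4.720502489412379 want 4.760408825056587 tilt [ 5.e-04  1.e-04 -1.e+00] q [-22.1  35.6  71.7  -0.   72.7  72.6]
blue 197 x [-46.3 102. ] y [-41.2  91.9] mid [27.9 25.3]
rack 506 x [-13.3  67.3] y [-72.6  59.5] mid [27.  -6.6]
```

Emit:
step_arm([
  {"x":-0.2,"y":0,"z":0,"wx":0,"wy":0,"wz":0,"gripper":0},
  {"x":-0.3,"y":0,"z":0,"wx":0,"wy":0,"wz":0,"gripper":0},
  {"x":-0.3,"y":0,"z":0,"wx":0,"wy":0,"wz":0,"gripper":0},
  {"x":-0.3,"y":0,"z":0,"wx":0,"wy":0,"wz":0,"gripper":0},
  {"x":-0.3,"y":0,"z":0,"wx":0,"wy":0,"wz":0,"gripper":0},
  {"x":-0.3,"y":0,"z":0,"wx":0,"wy":0,"wz":0,"gripper":0},
  {"x":-0.3,"y":0,"z":0,"wx":0,"wy":0,"wz":0,"gripper":0},
  {"x":-0.3,"y":0,"z":0,"wx":0,"wy":0,"wz":0,"gripper":0},
  {"x":-0.3,"y":0,"z":0,"wx":0,"wy":0,"wz":0,"gripper":0},
  {"x":-0.3,"y":0,"z":0,"wx":0,"wy":0,"wz":0,"gripper":0},
  {"x":-0.3,"y":0,"z":0,"wx":0,"wy":0,"wz":0,"gripper":0},
  {"x":-0.3,"y":0,"z":0,"wx":0,"wy":0,"wz":0,"gripper":0},
  {"x":-0.2,"y":0,"z":0,"wx":0,"wy":0,"wz":0,"gripper":0},
  {"x":-0.1,"y":0,"z":0,"wx":0,"wy":0,"wz":0,"gripper":0},
])

```text
time_s: 12.2
position: [0.619, -0.0852, 0.2797]
tool_rot: [[-0.082, -0.997, -0.0], [-0.997, 0.082, 0.0], [-0.0, 0.0, -1.0]]
ft_force: [0.6, -1.8, -0.7]
grip_width: 0.0
```

```bash
python3 s.py; python3 tray.py
```

```text
t 12.2 sh mm [ 27.7 -86.6] tip z 106.3 F [ 0.73 -1.76] -0.74 grip 6.153237263308173e-06
yaw err deg -4.699016540256849 want 4.760408825056587 tilt [-0.  0. -1.] q [-18.7  35.3  72.3   0.   72.4  76. ]
blue 170 x [-47.5 102.1] y [ 10.3 126.5] mid [27.3 68.4]
rack 480 x [-12.8  67. ] y [11.5 97.7] mid [27.1 54.6]
```

Emit:
step_arm([
  {"x":-0.15,"y":0,"z":0,"wx":0,"wy":0,"wz":0,"gripper":0},
  {"x":-0.15,"y":0,"z":0,"wx":0,"wy":0,"wz":0,"gripper":0},
  {"x":-0.15,"y":0,"z":0,"wx":0,"wy":0,"wz":0,"gripper":0},
  {"x":-0.15,"y":0,"z":0,"wx":0,"wy":0,"wz":0,"gripper":0},
  {"x":-0.1,"y":0,"z":0,"wx":0,"wy":0,"wz":0,"gripper":0},
  {"x":-0.1,"y":0,"z":0,"wx":0,"wy":0,"wz":0,"gripper":0},
  {"x":0,"y":0,"z":0,"wx":0,"wy":0,"wz":0,"gripper":0},
])

```text
time_s: 12.95
position: [0.6196, -0.0773, 0.2797]
tool_rot: [[-0.082, -0.997, 0.0], [-0.997, 0.082, 0.0], [-0.0, 0.0, -1.0]]
ft_force: [-0.3, -0.9, -0.5]
grip_width: 0.0002
```

```bash
python3 s.py; python3 tray.py
```

```text
t 12.95 sh mm [ 27.7 -78.7] tip z 106.3 F [-0.23 -0.95] -0.5 grip 0.00018730512770742758
yaw err deg -4.702466309976588 want 4.760408825056587 tilt [-2.e-04  0.e+00 -1.e+00] q [-18.   35.3  72.4   0.   72.3  76.7]
blue 169 x [-47.5 102.1] y [ 15.  133.6] mid [27.3 74.3]
rack 479 x [-13.2  66.6] y [ 18.9 105.3] mid [26.7 62.1]
```

Emit:
step_arm([
  {"x":-0.1,"y":0,"z":0,"wx":0,"wy":0,"wz":0,"gripper":0},
  {"x":-0.1,"y":0,"z":0,"wx":0,"wy":0,"wz":0,"gripper":0},
  {"x":-0.1,"y":0,"z":0,"wx":0,"wy":0,"wz":0,"gripper":0},
  {"x":0,"y":0,"z":0,"wx":0,"wy":0,"wz":0,"gripper":0},
])

```text
time_s: 13.4
position: [0.6198, -0.0751, 0.2797]
tool_rot: [[-0.082, -0.997, -0.0], [-0.997, 0.082, -0.002], [0.002, 0.0, -1.0]]
ft_force: [-1.9, -6.5, -1.2]
grip_width: 0.0001
```

```bash
python3 s.py; python3 tray.py
```

```text
t 13.4 sh mm [ 27.7 -76.4] tip z 106.3 F [-1.35 -6.67] -1.2 grip 0.00013675747136686594
yaw err deg -4.722465011720204 want 4.760408825056587 tilt [ 0.0018  0.     -1.    ] q [-17.7  35.3  72.4  -0.1  72.3  77. ]
blue 162 x [-47.5 102.1] y [ 17.  135.1] mid [27.3 76.1]
rack 476 x [-13.2  66.6] y [ 22.1 107.3] mid [26.7 64.7]
```

Force has risen to 6.7 N. A small further push will confirm it is a hard stop.

Emit:
step_arm([
  {"x":-0.05,"y":0,"z":0,"wx":0,"wy":0,"wz":0,"gripper":0},
  {"x":-0.05,"y":0,"z":0,"wx":0,"wy":0,"wz":0,"gripper":0},
  {"x":0,"y":0,"z":0,"wx":0,"wy":0,"wz":0,"gripper":0},
])

```text
time_s: 13.75
position: [0.6199, -0.0747, 0.2798]
tool_rot: [[-0.083, -0.997, -0.0], [-0.997, 0.083, -0.003], [0.003, -0.0, -1.0]]
ft_force: [-1.6, -9.0, -0.9]
grip_width: 0.0001
```

```bash
python3 s.py
```

```text
t 13.75 sh mm [ 27.7 -76. ] tip z 106.4 F [-0.86 -9.1 ] -0.92 grip 7.136048163726532e-05
yaw err deg -4.746231710322327 want 4.760408825056587 tilt [ 0.003 -0.    -1.   ] q [-17.7  35.3  72.4  -0.2  72.3  77.1]
```

It's a hard stop, so the pins are home. I'll back off, lift, and move clear.

Emit:
step_arm([
  {"x":0.3,"y":0,"z":0,"wx":0,"wy":0,"wz":0,"gripper":0},
  {"x":1.0,"y":0,"z":0,"wx":0,"wy":0,"wz":0,"gripper":0},
  {"x":1.5,"y":0,"z":0,"wx":0,"wy":0,"wz":0,"gripper":0},
  {"x":0,"y":0,"z":-2,"wx":0,"wy":0,"wz":0,"gripper":0},
  {"x":0,"y":0,"z":-3.5,"wx":0,"wy":0,"wz":0,"gripper":0},
  {"x":0,"y":0,"z":-3.5,"wx":0,"wy":0,"wz":0,"gripper":0},
  {"x":0,"y":0,"z":-3,"wx":0,"wy":0,"wz":0,"gripper":0},
  {"x":3,"y":1,"z":0,"wx":0,"wy":0,"wz":0,"gripper":0},
  {"x":3.5,"y":2.5,"z":0,"wx":0,"wy":0,"wz":0,"gripper":0},
  {"x":3.5,"y":2.5,"z":0,"wx":0,"wy":0,"wz":0,"gripper":0},
  {"x":3.5,"y":2.5,"z":0,"wx":0,"wy":0,"wz":0,"gripper":0},
  {"x":3.5,"y":2.5,"z":0,"wx":0,"wy":0,"wz":0,"gripper":0},
  {"x":3.5,"y":2.5,"z":0,"wx":0,"wy":0,"wz":0,"gripper":0},
  {"x":3.5,"y":2.5,"z":0,"wx":0,"wy":0,"wz":0,"gripper":0},
  {"x":3.5,"y":2.5,"z":0,"wx":0,"wy":0,"wz":0,"gripper":0},
  {"x":2,"y":1,"z":0,"wx":0,"wy":0,"wz":0,"gripper":0},
  {"x":0,"y":0,"z":0,"wx":0,"wy":0,"wz":0,"gripper":0},
])

```text
time_s: 15.45
position: [0.3971, -0.3822, 0.3996]
tool_rot: [[-0.086, -0.996, -0.0], [-0.996, 0.086, -0.0], [0.0, 0.0, -1.0]]
ft_force: [-0.0, 0.1, -0.3]
grip_width: 0.0001
```

```bash
python3 s.py; python3 tray.py; python3 -c "
from m import *
measure('crop9.png',False)"
```

```text
t 15.45 sh mm [-168.8 -400.9] tip z 226.2 F [-0.04  0.08] -0.31 grip 0.00011274287627062598
yaw err deg -4.956443675715659 want 4.760408825056587 tilt [ 3.e-04  0.e+00 -1.e+00] q [-56.2  22.1  74.7  -0.   83.2  38.7]
blue 333 x [-47. 102.] y [-90.  133.9] mid [27.5 22. ]
rack 901 x [-12.8  66.9] y [-58.  106.7] mid [27.1 24.4]
```

View pics/crop9.png

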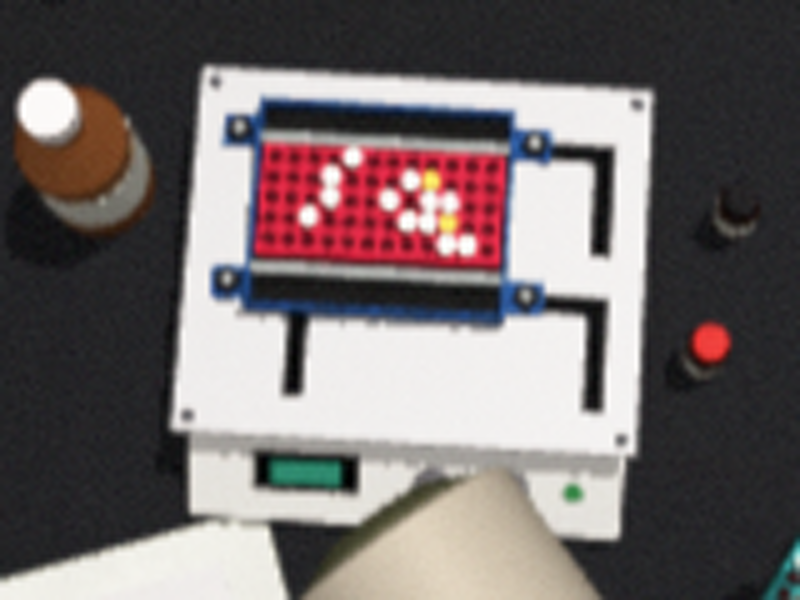

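The crop shows the tray at the left ends of the slots, with pin heads at (239,128), (535,145), (226,280) and (526,296). The rack is standing and the bottles are unmoved. I'll check the numbers before handing in.

Run:
```python
from f import *
f=np.load('fr.npz');o=f['o'];th=float(f['th']);R=np.array([[np.cos(th),-np.sin(th)],[np.sin(th),np.cos(th)]])
d=look('top')
Q=np.array([(ray(d,*C(*p),.106)[:2]-o)@R for p in((239,128),(535,145),(226,280),(526,296))])*1000
print(np.round(Q,1),Q.mean(0))
```

```text
[[ 83.8 129.1]
 [ 83.2 -79.1]
 [-25.7 129.2]
 [-25.1 -78.8]] [29.06145022 25.12010866]
```

The pins put the tray at (29.1, 25.1) mm in the shaker's frame, and home is (27.5±2.5, 24..25), so it is home.

```bash
python3 -c "
from h import *
print(env.close_job())"
```

```text
the job is handed in; nothing more can be done
None
```

The tray is home, and I handed the job in with the hand clear, about 16 s in of the 45 s allowed. With closed fingertips I pushed the front lip back until the pins stopped in the corners (force rose from about 2 N to 7 N). Then I pushed the right lip left until they stopped at the slot ends (from about 1 N to 9 N).

- **Position:** the pin heads in the last top view put the tray at x = 29.1 mm, y = 25.1 mm in the shaker's frame. The pins' limits are x = 25 to 30 and y = 25, and the tray is square to the shaker.
- **Rack and surroundings:** the rack stands in the tray. The three bottles beside the shaker look unmoved. I did not re-check the tip box and the cryobox, but the arm never went down near them.
- **Disagreement:** the rougher colour-mask estimate gave y = 22 mm. It is only good to about one pixel (3 mm), so I trusted the pin heads and the stop force.

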